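# Fit a new water filter cartridge and close up the filter

## Task

Fit the new cartridge in the counter-top water filter: lay it flat on the floor of the open housing, its two square ends between the grey cheeks and its blue end towards the blue-collared inlet pipe, without dropping it. Then shut the lid fully, and only after that swing the red-handled clamp all the way down onto the lid. Leave the soap dish, mug, detergent bottle and radio as they are.

Things in the scene. Friction and masses are not known exactly. Their poses are not given: they have to be found in the camera images.
- housing: White open-topped filter housing fixed to the counter, outside 142 (x) x 184 (y) x 68 mm high, walls and floor 6 mm thick. Origin: centre of its underside; z up. Lid hinge along its +x side. At +y the clamp bracket (34 x 20 mm, 92 mm high, just outside the wall) and a short white outlet stub.
- inlet (a point): Root of the inlet pipe at the middle of the housing's -y end wall, 35 mm above the counter: white pipe 30 mm thick, 40 mm long, with a blue collar 42 mm wide.
- seat (a point): Where the middle of the seated cartridge belongs: centre of the housing, 35 mm above the counter. The cartridge lies along y. Four grey corner cheeks, tops 38 mm above the counter, fill |x| 33 to 61 mm, |y| 66 to 86 mm: a 66 mm wide slot for each square end, 172 mm between end walls. The middle (|y| under 66 mm) is 130 mm wide, free for fingers.
- cartridge: Loose filter cartridge lying on the counter, about 0.3 kg: white round body 52 mm in diameter with a square end cap 58 x 58 x 14 mm at each end (it does not roll), 160 mm long overall. Origin: its middle, on its axis, 29 mm above what it lies on. Its y axis is its long axis; the blue cap is at -y, the grey cap at +y. Grip it across the round body.
- cartridge_blue (a point): Centre of the outer face of the cartridge's blue end, 80 mm from the cartridge's middle along its -y.
- lid (a joint): Angle of the lid in rad: 0 fully shut, about 1.57 upright, 1.95 fully open. The stiff hinge holds it at any angle; about 2 N at its free edge moves it.
- lid_hinge (a point): Middle of the lid's hinge line: housing x = +71, z = 68 mm; the line runs along the housing's y. Shut, the white lid reaches 142 mm from here towards the housing's -x, is 184 mm wide and 8 mm thick (underside at hinge height). This frame turns with the lid.
- lid_tab (a point): Centre of the blue tab at the middle of the lid's free edge, 155 mm from the hinge line, 5 mm above the lid's underside; the tab is 60 mm wide (along y), 10 mm thick and juts 26 mm out of the edge.
- clamp (a joint): Angle of the clamp in rad: 0 all the way down, lying across the middle of the shut lid; about 1.57 upright; more leans outward, to the housing's +y. Stiff: it stays where it is left; about 1.5 N at the red grip moves it.
- clamp_hinge (a point): Clamp pivot, on top of the bracket: in the housing's frame at x = 0, y = +104 mm, z = 82 mm; its axis runs along the housing's x. Down, the 18 mm wide, 8 mm thick steel arm runs from here towards the housing's -y, centred on the pivot's height. This frame turns with the clamp.
- clamp_grip (a point): Centre of the red grip at the clamp's end, 102 mm from the pivot; the grip is 30 mm wide (x), 45 mm long along the arm and 14 mm thick. Clamp down: its top is 92 mm above the counter.
- soap_dish: Turquoise soap dish with white soap, 100 x 140 x 32 mm, origin at the centre of its underside. Leave alone.
- mug: Blue ceramic mug, 76 mm wide, 90 mm high, handle at its +y, origin at the centre of its underside. Leave alone.
- detergent: Green detergent bottle with white cap, 60 mm wide, 170 mm high, origin at the centre of its underside. Leave alone.
- radio: Red hand-held radio lying flat, 55 x 105 x 32 mm with a 50 mm black aerial at +y, origin at the centre of its underside. Leave alone.

How it is judged (in metres and radians):
On the way, in this order (a step that is already met when the one before it is completed fails the run):
1. the cartridge lies seated in the housing, let go, blue end at the inlet, lid still open (x of cartridge in the frame of housing between -0.007 and 0.007 m and y of cartridge in the frame of housing between -0.009 and 0.009 m and z of cartridge in the frame of housing between 0.029 and 0.04 m and angle between the y axis of cartridge and the y axis of housing, either way round below 0.1 rad and y of cartridge_blue in the frame of housing below -0.06 m and contact force between the fingers and cartridge below 0.1 N and value of joint lid above 0.3 rad), for 0.2 s.
2. the lid is fully shut over the seated cartridge, the clamp still up (x of cartridge in the frame of housing between -0.007 and 0.007 m and y of cartridge in the frame of housing between -0.009 and 0.009 m and z of cartridge in the frame of housing between 0.029 and 0.04 m and angle between the y axis of cartridge and the y axis of housing, either way round below 0.1 rad and y of cartridge_blue in the frame of housing below -0.06 m and value of joint lid below 0.035 rad and value of joint clamp above 0.5 rad), for 0.1 s.
At the end, for the whole second after the job is handed in: The cartridge lies at rest on the housing floor between the cheeks (within 7 mm across, 9 mm along, 5 mm in height and 0.1 rad of centred), blue end at the inlet; the lid is shut (under 0.035 rad, 5 mm at its edge) and the clamp is down (under 0.06 rad, 6 mm at its grip) (x of cartridge in the frame of housing between -0.007 and 0.007 m and y of cartridge in the frame of housing between -0.009 and 0.009 m and z of cartridge in the frame of housing between 0.029 and 0.04 m and angle between the y axis of cartridge and the y axis of housing, either way round below 0.1 rad and y of cartridge_blue in the frame of housing below -0.06 m and value of joint lid below 0.035 rad and value of joint clamp below 0.06 rad and linear speed of cartridge below 0.02 m/s and velocity of joint each of lid, clamp below 0.05 rad/s); the robot touches nothing.
It fails at once if the soap dish, mug, detergent bottle or radio is moved more than 30 mm or tipped (distance of any of soap_dish, mug, detergent, radio from where it was at the start of the episode above 0.03 m or angle between any of soap_dish, mug, detergent, radio's own z axis and vertical above 0.3 rad).
It fails at once if the cartridge is dropped (falls free for more than about 30 mm) or flung (contact force between the fingers and cartridge below 0.01 N and linear speed of cartridge above 0.8 m/s).
It fails at once if the clamp is swung down before the lid is shut (value of joint clamp below 0.5 rad and value of joint lid above 0.06 rad).
It also fails if it takes over 72 s, if anything falls off the work surface, if the arm or the gripper's body presses on something with over 40 N, if the wrist force passes 120 N, or if a joint passes its speed limit or range.

## Robot

A 6-joint arm with a two-finger parallel gripper is mounted at the origin on the work surface. World frame = base frame: x ahead of the robot, y to its left, z up, the work surface at z = 0. Lengths are in m, angles in degrees, forces in N, time in s.
With the tool pointing down it reaches from about 0.325 to 0.775 m from the base axis. Payload 5.5 kg.
Tool frame: the origin (TCP) lies at the centre of the arm's flange, where the gripper is bolted on; the fingertips stand 182 mm ahead of it and the grasp point (between the pads) lies 163 mm ahead of it; z points along the fingers, y is the line along which they close (so a half turn about z gives the same grasp; the last joint's range is limited). The gripper opens to 88 mm and grips with 3 to 60 N. Pads are 20 mm wide; open, the fingers measure 115 mm over their backs; the gripper's body (75 mm by 178 mm) begins 61 mm behind the grasp point.
Start: joints at [-72.175, 5.22, 70.514, -0, 104.267, -3.249], TCP at [0.216, -0.56, 0.405] pointing down, gripper open.
Joint ranges: [-164.24, 164.24], [-49.07, 125.15], [9.68, 141.18], [-86.29, 266.29], [3.28, 154.24], [-151.56, 151.56]. Speed limits (degrees/s): [147.25, 147.25, 172.46, 180, 180, 180].

## Interface

Orientations are given as [roll, pitch, yaw] about the fixed x, y, z axes, in that order (R = Rz(yaw) Ry(pitch) Rx(roll)).
In Python, from station import r gives the robot as it stands. The module is installed in compiled form; this text tells all that it offers. Calls block until the motion is done:
- r.reach(position, orientation): joint-space move of the TCP to a pose.
- r.servo_line(position, rotation=None, speed=0.15): straight line of the TCP; rotation=None keeps the orientation; speed is the mean speed in m/s.
- r.move_joints(angles): joint-space move.
- r.let_go() and r.grab(squeeze=None): open the fingers fully, or close them until they stop; squeeze is the grip in N (None keeps the last).
- r.wait(seconds).
- r.inverse_kinematics(position, orientation): joint angles nearest the present ones, or None.
- r.sense(): the state.
- r.snapshot(name): name is "side" or "top" or "wrist"; returns a dict with "frame" (480x640x3 uint8, red, green, blue), "fx", "fy", "cx", "cy" (pixels), "R" (3x3) and "t" (3): a world point X has camera coordinates R X + t. Camera axes: x right, y down, z forward; pixel columns grow to the right and rows downward; lengths in m; the calibration is good to about 2 mm. A picture is of the moment at which its call begins. There is no depth.
A pose or a line that the arm cannot do raises r.IKError and nothing moves.
- r.hand_in(): hands the job in; it is judged then, once.
The state is a dict: "clock": time; "joints": joint angles; "joint_vel": joint speeds; "joint_torque": joint torques, N m; "tcp_pos": TCP position; "orientation": TCP orientation; "contact_force": force on the tool from outside, world axes, zero at the start; "torque": the same for the moment, N m; "opening": finger opening in m; "gripper_force": force on a finger pad.
Only numpy, scipy, OpenCV 4.12 (cv2) and the standard library are available. Lean on these libraries where they do the work, as an engineer would, in place of code of your own. Each camera call takes 0.05 s, during which the arm holds its last target. There are 200 camera calls.

## Working session

There is one attempt and no reset: what is moved stays moved. The work goes in short steps, each a Python script; the robot and the scene stay as the last script left them, time stands still between calls to the robot, and variables do not carry over. Pictures are saved under pics/ and viewed, at most 10 in all, crops included, and the job is handed in when it is done.

```bash
mkdir -p pics; ls
python3 - <<'E'
from station import r
import cv2,numpy as np
for n in ("top","side"):
    s=r.snapshot(n); cv2.imwrite(f"pics/{n}0.png",s["frame"][:,:,::-1])
    print(n,s["fx"],s["fy"],s["cx"],s["cy"],np.round(s["R"],4).tolist(),np.round(s["t"],4).tolist())
print(r.sense())
E
```

```text
pics
top 459.8934624587668 459.8934624587668 318.80945237080437 243.525319942391 [[0.0053, -0.9998, 0.0174], [-0.9874, -0.0079, -0.1583], [0.1585, -0.0163, -0.9872]] [-0.0138, 0.5377, 0.9138]
side 445.5854215861859 445.5854215861859 325.54182598654825 238.3935857414681 [[-0.8271, -0.562, -0.0105], [-0.4225, 0.6338, -0.6479], [0.3708, -0.5314, -0.7616]] [0.4426, 0.2836, 0.7767]
{'clock': 0.1, 'joints': array([-7.21754319e+01,  5.25910904e+00,  7.05732527e+01, -8.05903453e-04,
        1.04265512e+02, -3.24954708e+00]), 'joint_vel': array([ 0.06841579,  0.00469048, -0.13215296,  0.11121155, -0.01067164,
       -0.02788454]), 'joint_torque': array([ 3.59222700e-03, -4.47856343e+01, -4.07570529e+01,  7.00340420e-02,
        2.83987855e-02, -9.51746006e-05]), 'tcp_pos': array([ 0.21575129, -0.55993187,  0.40363341]), 'orientation': array([-1.79902239e+02, -4.76784435e-03,  2.10739132e+01]), 'contact_force': array([-0.50424225, -0.14230024, -0.80250617]), 'torque': array([ 0.00586846, -0.01597441,  0.06094501]), 'gripper_force': 0.0, 'opening': 0.0876389879211362}
```

View pics/top0.png

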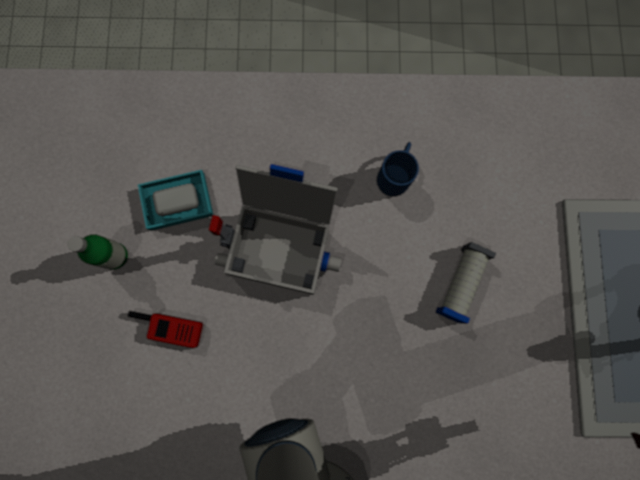

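View pics/side0.png

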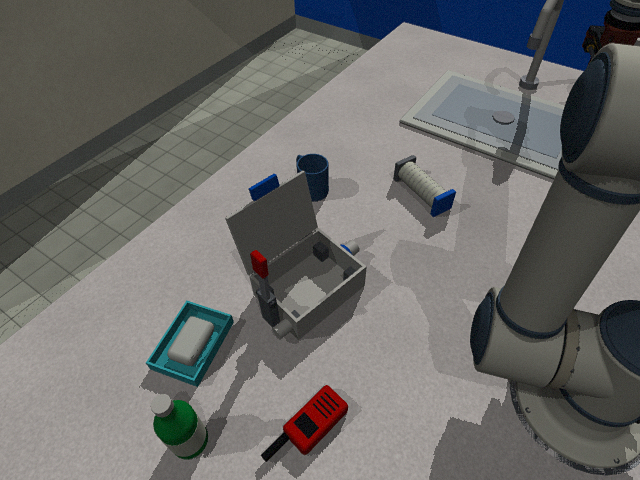

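The top view shows the housing centred near (278,250) with the lid open away from the robot (tab at 286,172). The inlet collar is at (326,261), the clamp's red grip at (216,225), the cartridge's blue end at (453,314) and its grey end at (478,250). The side view has the tab at (264,187), the red grip at (260,263) and the cartridge at (425,187).

```bash
cat > h.py <<'E'
from station import r
import numpy as np, cv2
from scipy.spatial.transform import Rotation as Ro
def ray(s,p):
    d=np.array([(p[0]-s["cx"])/s["fx"],(p[1]-s["cy"])/s["fy"],1.]); R=np.array(s["R"])
    return -R.T@np.array(s["t"]), R.T@d
def onz(s,p,z):
    o,d=ray(s,p); return o+d*(z-o[2])/d[2]
def tri(s1,p1,s2,p2):
    A=[];b=[]
    for s,p in((s1,p1),(s2,p2)):
        o,d=ray(s,p); d=d/np.linalg.norm(d); M=np.eye(3)-np.outer(d,d); A.append(M);b.append(M@o)
    return np.linalg.lstsq(np.vstack(A),np.hstack(b),rcond=None)[0]
def proj(s,X):
    c=np.array(s["R"])@X+s["t"]; return np.array([s["fx"]*c[0]/c[2]+s["cx"],s["fy"]*c[1]/c[2]+s["cy"]])
def blobs(s,kind,amin=15):
    h=cv2.cvtColor(s["frame"],cv2.COLOR_RGB2HSV)
    lo,hi={"blue":((108,170,60),(122,255,255)),"red":((0,190,70),(5,255,255))}[kind]
    m=cv2.inRange(h,lo,hi)
    n,_,st,c=cv2.connectedComponentsWithStats(m)
    return [(np.round(c[i],1).tolist(),int(st[i,4])) for i in range(1,n) if st[i,4]>=amin],m
def tool(yaw,tilt=0):
    "tool down, closing axis along Rz(yaw)*x ; tilt leans the tool back towards that frame's -x (deg)"
    x=Ro.from_euler('z',yaw,degrees=True)
    return x*Ro.from_euler('y',-tilt,degrees=True)*Ro.from_matrix(np.array([[0,1,0],[1,0,0],[0,0,-1.]]))
def rpy(R): return R.as_euler('xyz',degrees=True)
def tcp(R,g,ahead=.163): return np.asarray(g)-R.as_matrix()[:,2]*ahead
E
python3 - <<'E'
from h import *
t=r.snapshot("top");s=r.snapshot("side")
for k in("blue","red"): print(k,blobs(t,k)[0],blobs(s,k)[0])
for p in((227,274),(315,292),(325,224),(241,210)): print(p,onz(t,p,.068).round(3))
print("tab",tri(t,(286.5,172.5),s,(264,187)).round(3),"grip",tri(t,(216,225),s,(260,263)).round(3))
print("cart",onz(t,(453,314),.04).round(3),onz(t,(478,250),.04).round(3))
for n,o in(("detergent",(105,255)),("mug",(398,175)),("soap",(176,200)),("radio",(175,330))): print(n,onz(t,o,.03).round(3))
w=r.snapshot("wrist");print(np.round(w["R"],3).tolist(),np.round(w["t"],3),(-np.array(w["R"]).T@w["t"]).round(3),w["fx"])
E
```

```text
blue [([286.5, 169.8], 125), ([325.1, 258.9], 59), ([455.3, 314.7], 143)] [([433.6, 17.7], 7434), ([574.6, 31.3], 2500), ([259.8, 184.6], 82), ([444.1, 195.3], 80), ([433.8, 208.3], 15), ([345.4, 247.6], 21)]
red [([214.0, 223.1], 102), ([175.3, 330.0], 848)] [([258.0, 256.2], 96), ([315.6, 416.7], 1405)]
(227, 274) [0.471 0.173 0.068]
(315, 292) [ 0.436 -0.003  0.068]
(325, 224) [ 0.574 -0.022  0.068]
(241, 210) [0.602 0.15  0.068]
tab [0.635 0.05  0.218] grip [0.546 0.174 0.188]
cart [ 0.394 -0.286  0.04 ] [ 0.527 -0.344  0.04 ]
detergent [0.512 0.435 0.03 ]
mug [ 0.692 -0.181  0.03 ]
soap [0.631 0.294 0.03 ]
radio [0.359 0.281 0.03 ]
[[0.359, -0.933, -0.001], [-0.894, -0.345, 0.286], [-0.268, -0.102, -0.958]] [-0.599 -0.036  0.392] [ 0.288 -0.532  0.385] 419.59344891162266
```

Run:
```python
from h import *
flip=Ro.from_euler('z',180,degrees=True)
for f in(0,1):
  for nm,yaw,g in(("c",-113.6,(.46,-.315,.037)),("h",-10.5,(.521,.0745,.043))):
    R=tool(yaw,7)*(flip if f else Ro.identity())
    for dz in(0,.12):
        q=r.inverse_kinematics(tcp(R,np.array(g)+[0,0,dz]),rpy(R)); print(f,nm,dz,None if q is None else np.round(q,1))
```

```text
0 c 0 [-33.8   1.2  95.8  -7.   81.7  80.7]
0 c 0.12 [-33.8  -2.3  86.9  -6.9  94.   79.2]
0 h 0 [  5.7  -9.  105.   -2.   77.3  16.5]
0 h 0.12 [  5.7 -12.2  95.5  -1.9  90.   16. ]
1 c 0 [-33.8   1.2  95.8  -7.   81.7 -99.3]
1 c 0.12 [ -33.8   -2.3   86.9   -6.9   94.  -100.8]
1 h 0 None
1 h 0.12 None
```

Unflipped works for both poses. I'll move above the cartridge and take a wrist picture.

Run:
```python
from h import *
R=tool(-113.6,7)
r.reach(tcp(R,(.46,-.315,.17)),rpy(R))
w=r.snapshot("wrist"); cv2.imwrite("pics/w1.png",w["frame"][:,:,::-1]); np.save("pics/w1.npy",w,allow_pickle=True)
print(r.sense()["clock"],proj(w,np.array([.46,-.315,.029])))
```

```text
1.625 [295.25743112 226.42002221]
```

View pics/w1.png

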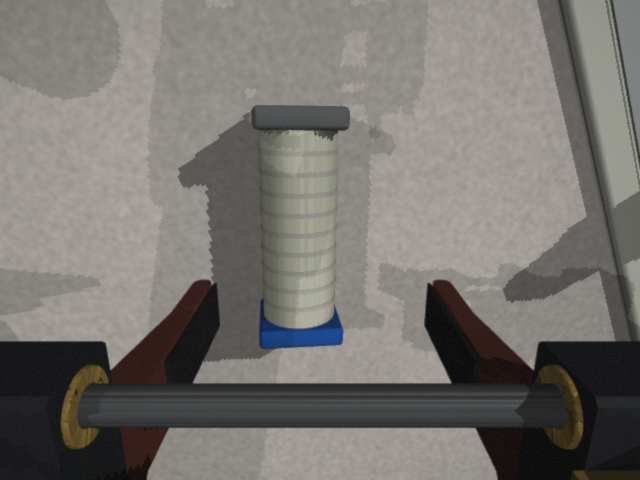

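The wrist view shows the grey cap's far edge from (253,106) to (349,106), and the blue cap's near edge from (261,345) to (342,343). The body centreline runs from about (298,130) to (300,325).

Run:
```python
from h import *
w=np.load("pics/w1.npy",allow_pickle=True).item()
print("cam",(-np.array(w["R"]).T@w["t"]).round(3))
for p in((254,107),(348,107),(253,128),(349,128),(261,345),(342,343),(261,320),(340,320)):
    print(p,onz(w,p,.058)[:2].round(4),onz(w,p,0)[:2].round(4))
```

```text
cam [ 0.538 -0.331  0.313]
(254, 107) [ 0.5429 -0.3249] [ 0.544  -0.3235]
(348, 107) [ 0.521  -0.3752] [ 0.5171 -0.3852]
(253, 128) [ 0.5326 -0.3192] [ 0.5314 -0.3165]
(349, 128) [ 0.5096 -0.3712] [ 0.5031 -0.3802]
(261, 345) [ 0.4021 -0.2608] [ 0.3711 -0.2448]
(342, 343) [ 0.3773 -0.3109] [ 0.3408 -0.3063]
(261, 320) [ 0.419 -0.269] [ 0.3919 -0.2549]
(340, 320) [ 0.3944 -0.3166] [ 0.3618 -0.3133]
```

Run:
```python
from h import *
R=tool(-114.25,7); c=np.array([.4608,-.318,.029])
r.reach(tcp(R,c+[0,0,.06],.163+.008),rpy(R))
r.servo_line(tcp(R,c,.171),rpy(R),speed=.1)
print(r.sense()["contact_force"])
r.grab(35); s=r.sense(); print(s["opening"],s["gripper_force"],s["contact_force"])
r.servo_line(tcp(R,c+[0,0,.17],.171),rpy(R),speed=.15)
R=tool(-10.5,7); h=np.array([.521,.0745,.035])
# look from behind/above: hold back toward robot, high
r.reach(tcp(R,h+[0,0,.17],.171),rpy(R))
w=r.snapshot("wrist"); cv2.imwrite("pics/w2.png",w["frame"][:,:,::-1]); np.save("pics/w2.npy",w,allow_pickle=True)
s=r.sense();print(s["clock"],s["opening"],s["gripper_force"],(-np.array(w["R"]).T@w["t"]).round(3))
```

```text
[-0.00467041 -0.20974789  0.15137527]
0.05140967909398648 35.00015616416931 [-0.08141488  0.33313501  0.82026324]
6.2333 0.051463920510719706 34.790090918540955 [0.517 0.154 0.356]
```

View pics/w2.png

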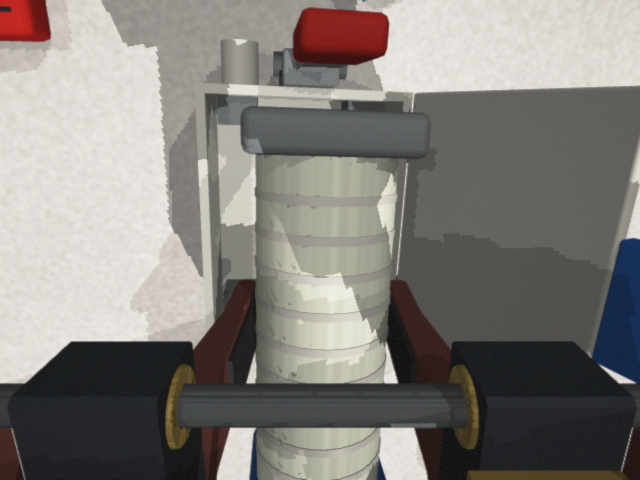

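The picture shows the cartridge held, with its grey end towards the clamp. Housing rim corners are near (196,85) and (412,93), with the left rim running down to about (206,320). I'll zoom in for accuracy.

Run:
```python
from h import *
w=np.load("pics/w2.npy",allow_pickle=True).item()
im=w["frame"][70:330,180:440,::-1]; cv2.imwrite("pics/w2c.png",cv2.resize(im,(600,600),interpolation=cv2.INTER_CUBIC))
for p in((196,85),(412,93),(206,320)): print(p,onz(w,p,.068).round(4))
```

```text
(196, 85) [0.4759 0.1773 0.068 ]
(412, 93) [0.6135 0.1473 0.068 ]
(206, 320) [0.4393 0.0175 0.068 ]
```

View pics/w2c.png

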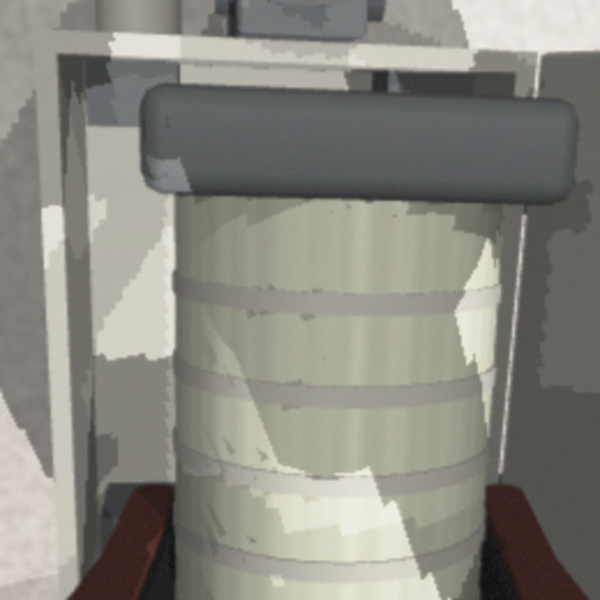

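Run:
```python
from h import *
w=np.load("pics/w2.npy",allow_pickle=True).item()
A,B,C=[onz(w,p,.068)[:2] for p in((196,84),(412.7,92.5),(205.1,325.6))]
ang=lambda v:np.degrees(np.arctan2(v[1],v[0]))
print(ang(B-A),ang(A-C)-90)
yaw=np.mean([ang(B-A),ang(A-C)-90]); Y=np.array([-np.sin(np.radians(yaw)),np.cos(np.radians(yaw))]); print("h",yaw,(A+B)/2-.092*Y)
a,b=[onz(w,p,.234)[:2] for p in((242.8,109),(429,114))]
print("cap",a,b,np.linalg.norm(b-a),ang(b-a)); y=-10.5; Y=np.array([-np.sin(np.radians(y)),np.cos(np.radians(y))]); print("c",(a+b)/2-.08*Y, r.sense()["tcp_pos"], r.sense()["orientation"])
```

```text
-12.40730099487595 -13.180802566645909
h -12.79405178076093 [0.52463803 0.07300909]
cap [0.51000857 0.15593859] [0.56186999 0.14482137] 0.05303959978646345 -12.099044748719706
c [0.52136044 0.07171959] [0.50072098 0.07748651 0.37452141] [1.73014848e+02 2.80563713e-02 7.93790384e+01]
```

Run:
```python
from h import *
R=tool(-12,7); h=np.array([.5243,.0742,.105])
r.servo_line(tcp(R,h,.171),rpy(R),speed=.1)
w=r.snapshot("wrist"); np.save("pics/w3.npy",w,allow_pickle=True)
im=w["frame"][40:300,170:460,::-1]; cv2.imwrite("pics/w3.png",cv2.resize(im,None,fx=2.3,fy=2.3,interpolation=cv2.INTER_CUBIC))
s=r.sense();print(s["clock"],s["contact_force"],s["gripper_force"])
```

```text
7.4333 [ 0.3876606   0.66117845 -3.28982234] 34.790167808532715
```

View pics/w3.png

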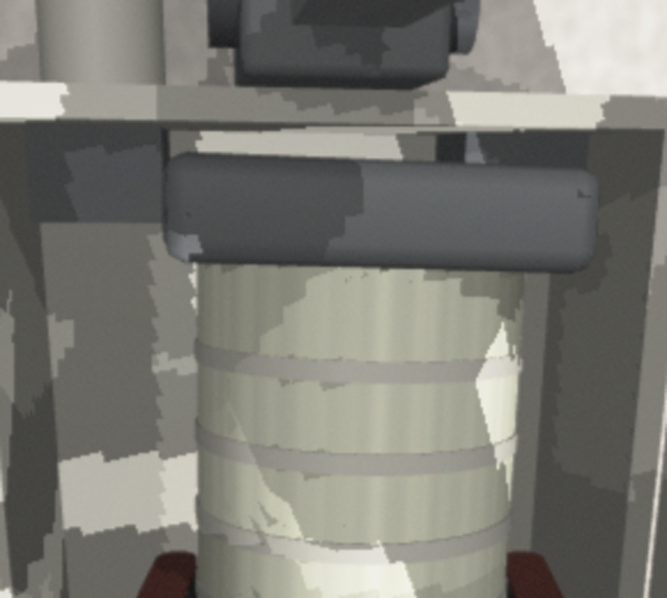

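The slot edges at cheek-top height are at crop (163,150) and (437,150). The cap's top edge spans (167,160) to (598,172).

Run:
```python
from h import *
w=np.load("pics/w3.npy",allow_pickle=True).item()
P=lambda x,y:(170+x/2.3,40+y/2.3)
yaw=np.radians(-12); X=np.array([np.cos(yaw),np.sin(yaw)]);Y=np.array([-X[1],X[0]]); o=np.array([.5243,.0742])
f=lambda p,z:(1e3*np.array([X@(onz(w,p,z)[:2]-o),Y@(onz(w,p,z)[:2]-o)])).round(1)
for n,p,z in(("L",(163,150),.038),("L66",(160,222),.038),("Lfarout",(28,222),.038),("R",(437,150),.038),("capL",(167,180),.134),("capR",(598,190),.134),("capfarL",(185,155),.134),("capfarR",(580,168),.134),
  ("rimL",(0,120),.068),("rimLo",(0,82),.068),("rimR",(660,129),.068),("rimRo",(660,98),.068)): print(n,f(P(*p),z))
```

```text
L [-31.6  80.9]
L66 [-33.1  65.9]
Lfarout [-60.9  66.1]
R [28. 81.]
capL [-25.8  76.4]
capR [28.5 75. ]
capfarL [-23.5  79.3]
capfarR [25.9 77.7]
rimL [-58.4  85.7]
rimLo [-57.7  92.1]
rimR [65.7 84.6]
rimRo [65.1 90.3]
```

Centred within about 1 mm, so I'll lower it.

Run:
```python
from h import *
R=tool(-11.8,7); h=np.array([.5237,.0742,.105])
for z in(.07,.05,.042,.038,.0365,.0355,.0345):
    h[2]=z; r.servo_line(tcp(R,h,.171),rpy(R),speed=.08 if z>.045 else .03)
    f=r.sense()["contact_force"]; print(z,f.round(1))
    if abs(f[2]+3)>6 or np.hypot(*f[:2])>8: break
w=r.snapshot("wrist"); cv2.imwrite("pics/w4.png",w["frame"][:,:,::-1]); print(r.sense()["clock"])
t=r.snapshot("top"); cv2.imwrite("pics/t4.png",t["frame"][:,:,::-1])
```

```text
0.07 [-0.2 -0.5 -2.6]
0.05 [-0.3  0.1 -2.9]
0.042 [ 0.3 -0.5 -3.3]
0.038 [ 1.1 -0.2 -0.2]
0.0365 [ 1.2 -1.3  1.7]
0.0355 [ 1.5 -1.5  0.7]
0.0345 [-1.1 -2.   5.7]
9.925
```

Run:
```python
from h import *
R=tool(-11.8,7); h=np.array([.5237,.0742,.0345])
r.let_go(); print(r.sense()["contact_force"].round(1))
r.servo_line(tcp(R,h+[0,0,.14],.171),rpy(R),speed=.12)
r.wait(.1); w=r.snapshot("wrist"); np.save("pics/w5.npy",w,allow_pickle=True); cv2.imwrite("pics/w5.png",w["frame"][:,:,::-1])
t=r.snapshot("top");s=r.snapshot("side")
for k in("blue","red"): print(k,blobs(t,k)[0],blobs(s,k)[0])
print(r.sense()["clock"])
```

```text
[-0.2  0.1  0.3]
blue [([289.6, 159.5], 108), ([313.6, 256.3], 142), ([325.2, 258.4], 54)] [([443.1, 17.5], 6510), ([590.1, 31.8], 4367), ([252.2, 187.4], 190), ([345.6, 247.8], 19), ([339.3, 256.2], 81)]
red [([171.4, 330.9], 526)] [([257.9, 256.7], 93), ([316.2, 416.8], 1436)]
12.275
```

View pics/w5.png

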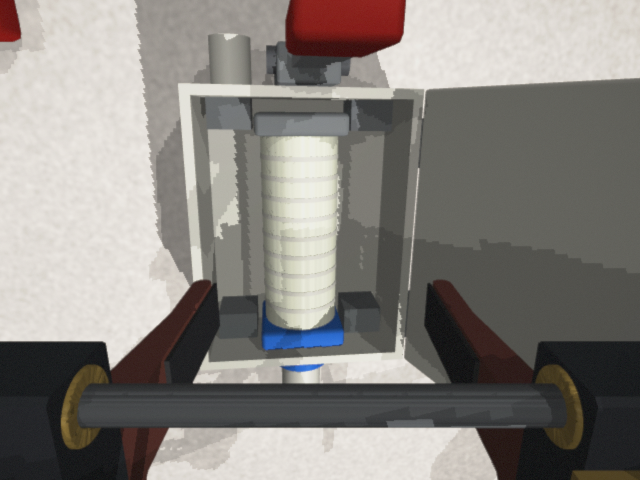

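The cartridge is seated between the four cheeks: grey cap at (302,122), blue cap at (302,335) towards the inlet at (302,370), let go. Next I shut the lid by pushing it from behind with closed fingers along the hinge arc.

```bash
cat >> h.py <<'E'
O=np.array([.5240,.0742,0]); YAW=-12.2; H=Ro.from_euler('z',YAW,degrees=True); RT=tool(YAW,0)
def W(x,y,z): return O+H.apply([x,y,z])
def tip(x,y,z,speed=.2,line=True):
    p=tcp(RT,W(x,y,z),.182)
    r.servo_line(p,rpy(RT),speed=speed) if line else r.reach(p,rpy(RT))
E
python3 - <<'E'
from h import *
w=np.load("pics/w5.npy",allow_pickle=True).item()
for p,z in(((256,113),.064),((349,113),.064),((262,346),.064),((342,345),.064)): print(H.inv().apply(onz(w,p,z)-O).round(4))
r.grab(10)
tip(.03,0,.265); tip(.19,0,.265); tip(.185,0,.195)
print(r.sense()["clock"],r.sense()["contact_force"].round(1))
rho=.130
for th in np.arange(1.95,.29,-.15):
    c,s=np.cos(th),np.sin(th)
    tip(.071-rho*c+.008*s+.0135,0,.068+rho*s+.008*c,.2)
    print(round(th,2),r.sense()["contact_force"].round(1))
print(r.sense()["clock"])
t=r.snapshot("top");cv2.imwrite("pics/t6.png",t["frame"][:,:,::-1])
E
```

```text
[-0.0275  0.0763  0.064 ]
[0.0281 0.0767 0.064 ]
[-0.0293 -0.079   0.064 ]
[ 0.0271 -0.082   0.064 ]
15.7917 [0.1 0.1 0.4]
1.95 [-0.3 -0.7 -0.7]
1.8 [0.  0.1 0.1]
1.65 [-0.1 -0.1 -0.1]
1.5 [-0.2  0.  -0.1]
1.35 [-0.1  0.9 -0.1]
1.2 [-0.1 -1.1 -0. ]
1.05 [-0.1 -0.4  0.5]
0.9 [-0.5 -0.6  1. ]
0.75 [-0.1 -0.1 -0. ]
0.6 [0.2 0.2 0.4]
0.45 [-0.3  0.   0.7]
0.3 [0.9 0.5 0.4]
18.925
```

Run:
```python
from h import *
s=r.snapshot("side");cv2.imwrite("pics/s6.png",s["frame"][100:400,100:500,::-1].repeat(1,0)); print(blobs(s,"blue")[0])
```

```text
[([434.0, 17.7], 7298), ([590.1, 31.9], 4376), ([332.4, 281.0], 202)]
```

View pics/s6.png

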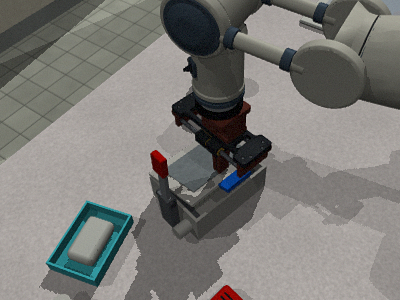

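The side view shows the lid following the fingers, with its blue tab at crop (232,181), nearly shut and the clamp still up at (158,165). I'll finish the push down.

Run:
```python
from h import *
rho=.130
for th in(.15,.05,.0):
    c,s=np.cos(th),np.sin(th)
    tip(.071-rho*c+.008*s+.0135,0,.068+rho*s+.008*c,.1); print(th,r.sense()["contact_force"].round(1))
x=.071-rho+.0135
for z in(.0745,.073,.0715,.070,.068):
    tip(x,0,z,.03); f=r.sense()["contact_force"]; print(z,f.round(1),r.sense()["tcp_pos"][2]-.182)
    if f[2]>12: break
r.wait(.3); tip(x,0,.12)
s=r.snapshot("side");t=r.snapshot("top"); print(blobs(s,"blue")[0],blobs(t,"blue")[0],blobs(s,"red")[0],blobs(t,"red")[0])
P=W(.071-.155,0,.073); print("shut tab",proj(s,P),proj(t,P),r.sense()["clock"])
# go behind the clamp
tip(0,.02,.27); tip(0,.165,.27)
s=r.snapshot("side");t=r.snapshot("top");cv2.imwrite("pics/s7.png",s["frame"][:,:,::-1]);print(blobs(s,"red")[0],blobs(t,"red")[0],r.sense()["clock"])
for a in(1.4,1.5,1.57,1.65,1.75,1.85,2.): P=W(0,.104-.102*np.cos(a),.082+.102*np.sin(a));print(a,proj(s,P).round(1),proj(t,P).round(1))
```

```text
0.15 [ 0.2 -0.7 -0.1]
0.05 [-0.   0.   0.1]
0.0 [0.2 0.4 1.1]
0.0745 [-2.4 -0.9  9.3] 0.07623618594145093
0.073 [-5.8 -0.6 15.5] 0.07610202928904414
[([433.6, 17.7], 7255), ([590.3, 31.7], 4415), ([336.9, 295.5], 207)] [([325.0, 258.7], 57), ([277.8, 291.4], 72), ([258.0, 290.7], 59)] [([257.9, 256.3], 95), ([316.3, 416.0], 1341)] [([164.7, 317.3], 26), ([183.0, 332.1], 382)]
shut tab [338.68752606 295.88220431] [267.2012617  288.54542277] 21.1833
[([257.8, 256.2], 95), ([315.5, 417.0], 1482)] [([214.1, 223.1], 97), ([195.8, 327.5], 103)] 23.1
1.4 [268.1 260.2] [225.  227.8]
1.5 [263.4 263.1] [219.3 226.4]
1.57 [260.  265.4] [215.4 225.5]
1.65 [256.2 268.2] [210.9 224.6]
1.75 [251.4 272.1] [205.6 223.5]
1.85 [246.8 276.3] [200.5 222.6]
2.0 [240.3 283.1] [193.4 221.5]
```

View pics/s7.png

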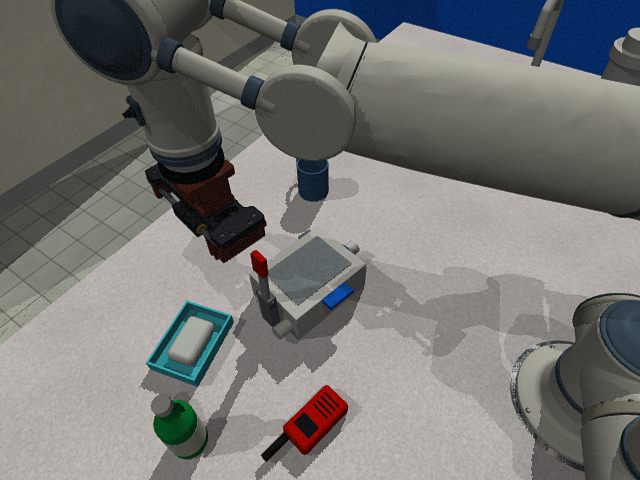

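Lid shut flat on the housing, tab at (337,295) where predicted; clamp still upright, red grip at (258,258). Now I'll swing the clamp down.

Run:
```python
from h import *
rho=.100
def pt(th,v=.2):
    c,s=np.cos(th),np.sin(th); tip(0,.104-rho*c+.010*s+.011,.082+rho*s+.010*c,v)
tip(0,.155,.178)
for th in np.arange(1.8,.2,-.15): pt(th)
pt(.15,.1);pt(.05,.1);pt(0,.1);print(r.sense()["contact_force"].round(1))
for z in(.0905,.089,.0875,.086,.084):
    tip(0,.015,z,.03); f=r.sense()["contact_force"]; print(z,f.round(1),r.sense()["tcp_pos"][2]-.182)
    if f[2]>12: break
r.wait(.3); tip(0,.015,.15); tip(-.1,0.,.3)
s=r.snapshot("side");t=r.snapshot("top");print(blobs(s,"red")[0],blobs(t,"red")[0],proj(s,W(0,.002,.085)),r.sense()["clock"])
cv2.imwrite("pics/s8.png",cv2.resize(s["frame"][180:380,180:440,::-1],None,fx=2.5,fy=2.5))
```

```text
[ 1.1 -0.   2.5]
0.0905 [-2.3 -0.2  7.3] 0.09221049726892155
0.089 [-5.3  0.2 12.5] 0.09207540948362858
[([306.8, 264.5], 251), ([315.7, 416.8], 1415)] [([284.8, 246.2], 33), ([181.0, 332.5], 550), ([153.5, 327.6], 31)] [307.61616274 266.807246  ] 29.6833
```

View pics/s8.png

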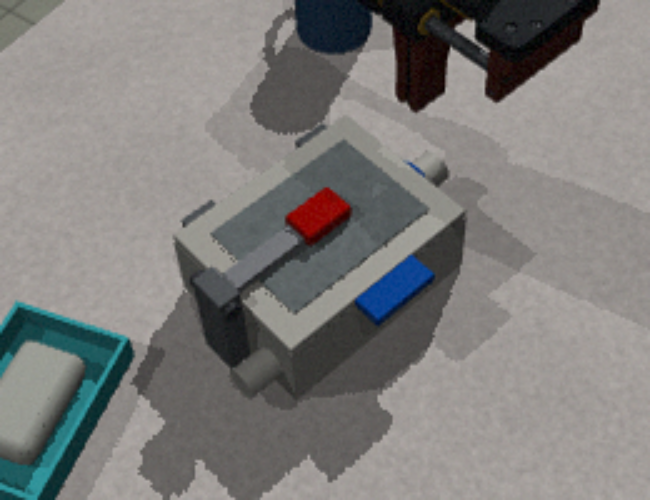

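The lid is shut and the clamp lies flat across it, with the red grip at crop (318,215) and the robot clear.

```bash
python3 -c "
from station import r
print(r.hand_in())"
```

```text
the job is handed in; nothing more can be done
None
```

The cartridge is seated with its blue end at the inlet, the lid is shut, the clamp is down and the job was handed in at about 30 s; no verdict was returned.

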